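# Tools back into their own foam cut-outs

### The job

The ratchet, the screwdriver, the tape measure and the socket have been put back on the wrong inserts of the foam tool tray. Put every tool into its own cut-out, the right way round and fully home on the cut-out's floor, and let go of it; a tool whose place is still taken can wait on the empty rubber mat behind the tray.

Things in the scene. Friction and masses are not known exactly. Their poses are not given: they have to be found in the camera images.
- ratchet: chrome ratchet lying flat, 183 mm long, 380 g. Origin: centre of its underside; +y to its head. Round handle 20 mm wide, 21 high, y -92 to +50 mm; head 38 wide, 17 high, y +50 to +92. Grasp the handle across x near y = +10. Starts lying on top of the foam along the tape or socket insert, over its cut-out, head to the insert's +y.
- screwdriver: screwdriver lying, 195 mm long, 110 g. Origin: at underside height, half-way along; +y to the handle end. Yellow handle 27 mm thick, y +2 to +98 mm; blade 6 mm thick, 13 mm up, to y = -98. Grasp the handle across x near y = +50. Starts on top of the foam along the socket or tape insert, its handle over the cut-out, handle to the insert's +y.
- tape_measure: yellow pocket tape measure standing on its narrow edge: 34 mm thick (x -16 to +18), 69 mm long (y -33 to +36), 62 mm high, 250 g. Origin: on its underside. Grasp across the 34 mm. Starts on the floor of the ratchet's or the screwdriver's cut-out, its length along the insert.
- socket: steel socket of the ratchet, standing with its hexagon mouth up: 38 mm diameter, 45 mm high (33 mm diameter in the lowest 16 mm), 160 g. Origin: centre of its underside. Starts on the floor of the screwdriver's or the ratchet's cut-out.
- tray: dark steel tray 412 x 244 mm, walls 24 mm high, fixed. It holds four black foam inserts side by side, in changing order, each 98 x 236 x 28 mm with one cut-out 9 mm deep (grey floor). Insert frames: origin at the centre of the underside, 3 mm above the bench; +y along the 236 mm, towards the bench's front edge; x across; foam top z = 28 mm, cut-out floor z = 19 mm.
- foam_ratchet: fixed foam insert of the ratchet. Cut-out 200 mm long, centred: 34 mm wide for the handle from y = -100 to -15 mm, finger notch 80 mm wide from y = -15 to +35, 54 mm wide for the head from there to y = +100. Ratchet home: its origin at x = 0, y = 0 of the insert, on the floor, head to +y.
- foam_driver: fixed foam insert of the screwdriver. Cut-out 211 mm long, centred: 42 mm wide for the handle from y = -8 to +105 mm, then a slot 24 mm wide for the blade to y = -105. Screwdriver home: its origin at x = 0, y = 0 of the insert, on the floor, handle to +y.
- foam_tape: fixed foam insert of the tape measure. One rectangular cut-out, 83 mm across the insert (x) by 48 mm along it (y), centred at x = 0, y = +37 mm. Tape measure home: standing on its edge on the floor in the middle of it, its length across the insert, either way round.
- foam_socket: fixed foam insert of the socket. One round cut-out of 54 mm diameter centred at x = 0, y = +37 mm. Socket home: standing on the floor in the middle of it, mouth up.
- mat: empty black rubber mat 220 x 100 x 3 mm on the bench behind the tray, fixed: a free spot for setting down. Origin: centre of its underside, x along the 220 mm.
There are look-alikes about, which are no part of the job. Leave any blue or green look-alike of the socket alone.

How it is judged:
By the outcome, as a careful person would: the job done as asked, in the order asked, and still so for the second after the job is handed in, with the robot touching nothing.
It also fails if it takes over 131 s, if anything falls off the work surface, if the arm or the gripper's body presses on something with over 40 N, if the wrist force passes 120 N, or if a joint passes its speed limit or range.

### The arm

A 6-joint arm with a two-finger parallel gripper is mounted at the origin on a cart in front of the work surface, level with it; the furniture and walls round the work are solid. World frame = base frame: x ahead of the robot, y to its left, z up, the work surface at z = 0. Lengths are in m, angles in rad, forces in N, time in s.
With the tool pointing down it reaches from about 0.425 to 0.95 m from the base axis. Payload 3.5 kg.
Tool frame: the origin (TCP) lies midway between the tips of the shut fingers; the grasp point (between the pads) lies 19 mm behind it (ctrl.pinch_z is the distance from the TCP to the grasp point, in m); z points along the fingers, y is the line along which they close (so a half turn about z gives the same grasp; the last joint's range is limited). The gripper opens to 85 mm and grips with 20 to 120 N. Pads are 22 mm wide; open, the fingers measure 114 mm over their backs; the gripper's body (76 mm by 85 mm) begins 54 mm behind the grasp point. The pads swing forward as they close: fully open they stand 13 mm farther back than shut.
Start: joints at [-1.331, 0.286, 1.577, -0, 1.279, -0.15], TCP at [0.257, -0.624, 0.231] pointing down, gripper open.
Joint ranges: [-2.77, 2.77], [-0.9, 2.22], [0.21, 2.48], [-1.53, 4.67], [0.24, 2.81], [-2.84, 2.84]. Speed limits (rad/s): [2.79, 2.79, 3.14, 3.14, 3.14, 3.14].

### API

Orientations are given as a unit quaternion [x, y, z, w].
In Python, from plant import get_state, viewer, sign_off, ctrl gives the robot as it stands. The module is installed in compiled form; this text tells all that it offers.
- The arm moves only by the shell command python3 -m handwheel 'ROWS' [FORCE]. ROWS is JSON, a list that holds one entry, the list of rows, each a list of 5 numbers: the finger opening in m, from 0 to 0.0854, then the shift along the tool's x, y, z in m, then the turn about the tool's z in degrees. In form: [[[claw, x, y, z, spin], ...]]. A call has 1 to 12 rows; each row shifts and turns the commanded pose from where the row before left it, along the tool's axes as they then stand; what a row does not reach is not made up. A row lasts 1/12 s, in which the tool goes at most 41.7 mm and 7.16 degrees, less where a joint would pass 70% of its speed; a pose out of reach is approached as far as the arm can. A call is refused whole if a number of a shift passes 0.0417 or a number of a turn 7.16, either way. A call with a gripper value outside its range is refused whole. The fingers move at their own pace and stop on an object; FORCE is the grip in N (left out, the last holds). Time passes only in rows, so rows that do not move let the fingers close. It gives the time, the measured TCP pose, the force, the opening and the grip force at its end, in the units of the state.
- get_state(): the state, without advancing time (a new reading comes with each control period).
- viewer.read_camera(name): name is "scene" or "top" or "wrist"; returns the picture (384x512x3 uint8, blue, green, red); there is no depth.
- viewer.camera_params(name): a dict with "fov_y" (degrees; the focal length in pixels is half the picture's height over the tangent of half this angle, whatever the lens; pixels are square), "cx", "cy" (the principal point, pixels), "xyz" and "attitude" of the camera in the world; the wrist camera has in their place "hand_eye" (4x4, takes a point from camera to tool coordinates, whose origin is the TCP and whose axes are the flange's). Camera axes: x right, y up, looking along -z (the intrinsics and any distortion apply to the point x, -y, -z); pixel columns grow to the right and rows downward; lengths in m; the calibration is good to about 2 mm. The wrist camera is an equidistant fisheye: a pixel r from the principal point sees the ray r / f radians off the axis. A picture is of the moment at which its call begins: read the wrist's pose just before it. camera_params takes no time and is no camera call.
- sign_off(): hands the job in; it is judged then, once.
Trained networks look in the newest picture that a camera, given by its name, has taken for a name from the list of things; names that differ only in an ending like _2 or _b are one class to them, and where a whole thing is asked for, a point or a joint stands for the part that bears it (a point fixed in the world has none). Each returns a list of dicts, best first, with "confidence" (0 to 1); they miss things now and then, are a little off and sometimes report something else, mostly with a low value. They report only what shows in the picture. A call takes as long as a camera call. They do not tell look-alikes from the thing itself.
- viewer.look_for(camera, name): "extent" ([left, top, width, height] as shares, 0 to 1, of the picture: columns of its width, rows of its height, round what is visible of it).
- viewer.outline_of(camera, name): "mask" (384x512 bool, what is visible of it) and "extent" ([left, top, width, height] as shares, 0 to 1, of the picture: columns of its width, rows of its height, round what is visible of it).
- viewer.pinpoint(camera, name): "xy" ([column, row] as shares, 0 to 1, of the picture: columns of its width, rows of its height: a listed point, or the origin of a listed thing).
The state is a dict: "time": time; "qpos": joint angles; "dq": joint speeds; "joint_efforts": joint torques, N m; "eef_pos": TCP position; "tcp_rot": TCP orientation; "contact_force": force on the tool from outside, world axes, zero at the start; "wrist_torque": the same for the moment, N m; "opening": opening from 0.0 (shut) to 1.0 (fully open); "finger_force": force on a finger pad.
Only numpy, scipy, OpenCV 4.12 (cv2) and the standard library are available. Lean on these libraries where they do the work, as an engineer would, in place of code of your own. Each camera call takes 0.05 s, during which the arm holds its last target. There are 200 camera calls.

## Working session

There is one attempt and no reset: what is moved stays moved. The work goes in short steps, Python scripts to look and compute and a shell command to move; the robot and the scene stay as the last step left them, time stands still between calls to the robot, and variables do not carry over. Pictures are saved under pics/ and viewed, at most 14 in all, crops included, and the job is handed in when it is done.

```bash
mkdir -p pics; python3 - <<'E'
from plant import get_state, viewer, ctrl
import cv2, numpy as np
s=get_state(); print(s, ctrl.pinch_z)
for n in("top","scene"):
    im=viewer.read_camera(n); cv2.imwrite(f"pics/{n}0.png",im); print(n,viewer.camera_params(n))
print(viewer.camera_params("wrist"))
E
```

```text
{'time': 0.0, 'qpos': array([-1.33096746e+00,  2.87212693e-01,  1.57819132e+00,  2.67612031e-06,
        1.27858379e+00, -1.49993219e-01]), 'dq': array([ 1.31887513e-03, -5.16195785e-04,  9.92536736e-05, -3.01162671e-03,
       -1.77180719e-03,  9.51867135e-04]), 'joint_efforts': array([-8.47590900e-05, -4.05982769e+01, -2.92624515e+01, -1.44698020e-04,
        5.83354573e-03, -9.81108826e-06]), 'eef_pos': array([ 0.25638988, -0.62369816,  0.22990806]), 'tcp_rot': array([ 9.81064274e-01,  1.93678745e-01, -5.24948469e-05, -1.19642579e-03]), 'contact_force': array([-0.03214978, -0.16592967,  0.55798685]), 'wrist_torque': array([-0.01277152, -0.01437865,  0.02306618]), 'finger_force': 0.0, 'opening': 0.9992044270794821} 0.0187
top {'fov_y': 44.38265922888177, 'cx': 260.3214050145375, 'cy': 189.93146400233675, 'xyz': array([ 0.31798398, -0.14542988,  1.57024762]), 'attitude': array([-0.05998868,  0.06653098,  0.70689404, -0.70162369])}
scene {'fov_y': 57.13964147987215, 'cx': 251.02781451196267, 'cy': 189.6439511716561, 'xyz': array([0.25053156, 0.645305  , 0.57592227]), 'attitude': array([-0.09386093,  0.48305548,  0.85118398, -0.18257427])}
{'fov_y': 65.70646984690485, 'cx': 256.32498456109033, 'cy': 187.79521626083442, 'hand_eye': array([[-2.76663852e-04,  9.54828785e-01,  2.97156382e-01,
         7.61096057e-02],
       [ 9.99999767e-01,  7.87157856e-05,  6.78106551e-04,
         1.06602444e-04],
       [ 6.24084756e-04,  2.97156500e-01, -9.54828584e-01,
        -1.41893589e-01],
       [ 0.00000000e+00,  0.00000000e+00,  0.00000000e+00,
         1.00000000e+00]])}
```

View pics/top0.png

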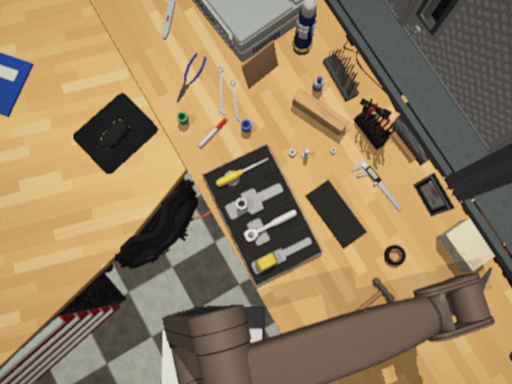

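View pics/scene0.png

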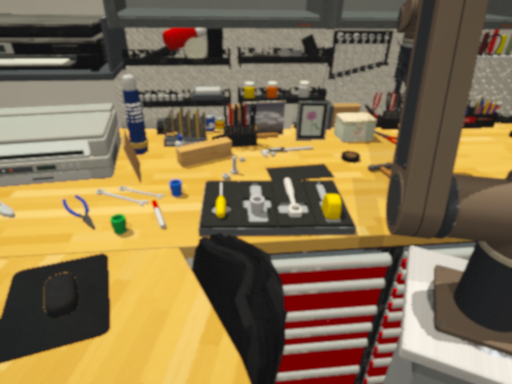

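```bash
cat > h.py <<'E'
from plant import get_state, viewer, ctrl
import cv2, numpy as np
from scipy.spatial.transform import Rotation as R
def cam(n):
    p=viewer.camera_params(n); f=192/np.tan(np.radians(p["fov_y"])/2)
    if n=="wrist":
        s=get_state(); T=np.eye(4); T[:3,:3]=R.from_quat(s["tcp_rot"]).as_matrix(); T[:3,3]=s["eef_pos"]
        M=T@p["hand_eye"]; return M[:3,:3],M[:3,3],f,p["cx"],p["cy"],True
    return R.from_quat(p["attitude"]).as_matrix(),np.array(p["xyz"]),f,p["cx"],p["cy"],False
def unproj(c,uv,z):
    Rm,t,f,cx,cy,fish=c; uv=np.atleast_2d(uv).astype(float)
    a=(uv-[cx,cy])
    if fish:
        r=np.linalg.norm(a,axis=1); th=r/f; k=np.sin(th)/np.maximum(r,1e-9)
        d=np.c_[a[:,0]*k,-a[:,1]*k,-np.cos(th)]
    else: d=np.c_[a[:,0]/f,-a[:,1]/f,-np.ones(len(a))]
    d=d@Rm.T; return t+d*((z-t[2])/d[:,2])[:,None]
def proj(c,P):
    Rm,t,f,cx,cy,fish=c; q=(np.atleast_2d(P)-t)@Rm; x,y,z=q[:,0],-q[:,1],-q[:,2]
    if fish:
        r=np.hypot(x,y); th=np.arctan2(r,z); k=f*th/np.maximum(r,1e-9)
        return np.c_[cx+x*k,cy+y*k]
    return np.c_[cx+f*x/z,cy+f*y/z]
def yaw():  # world angle of tool x axis; tool z down
    m=R.from_quat(get_state()["tcp_rot"]).as_matrix(); return np.degrees(np.arctan2(m[1,0],m[0,0]))
E
python3 - <<'E'
from h import *
c=cam("top"); im=viewer.read_camera("top")
cv2.imwrite("pics/top_crop.png",cv2.resize(im[135:295,190:380],None,fx=4,fy=3.75,interpolation=cv2.INTER_CUBIC)[:600])
H=dict(foam_ratchet=.031,foam_driver=.031,foam_tape=.031,foam_socket=.031,ratchet=.04,screwdriver=.04,tape_measure=.081,socket=.064,mat=.003,tray=.026)
H.update({k:.028 for k in H if k[:4]=="foam"})
for n,z in H.items():
    for d in viewer.outline_of("top",n)[:3]:
        m=d["mask"]; cs=max(cv2.findContours(m.astype(np.uint8),0,1)[0],key=cv2.contourArea)
        (x,y),wh,a=cv2.minAreaRect(cs); b=cv2.boxPoints(((x,y),wh,a))
        print(n,round(d["confidence"],2),(round(x),round(y)),"ctr",unproj(c,(x,y),z)[0].round(3),"box",unproj(c,b,z)[:,:2].round(3).tolist())
    for d in viewer.pinpoint("top",n)[:3]:
        uv=np.array(d["xy"])*[512,384]; z0=.003 if n[:4]=="foam" else .028 if n in("ratchet","screwdriver") else .019 if n in("socket","tape_measure") else 0
        print("   pin",round(d["confidence"],2),uv.round(),unproj(c,uv,z0)[0].round(3))
E
```

```text
foam_ratchet 0.91 (255, 199) ctr [ 0.567 -0.142  0.028] box [[0.562, -0.011], [0.668, -0.229], [0.573, -0.272], [0.469, -0.056]]
   pin 0.65 [254. 200.] [ 0.568 -0.138  0.003]
foam_driver 0.76 (282, 254) ctr [ 0.386 -0.229  0.028] box [[0.38, -0.1], [0.485, -0.316], [0.393, -0.359], [0.29, -0.144]]
   pin 0.68 [280. 257.] [ 0.378 -0.224  0.003]
foam_tape 0.77 (268, 226) ctr [ 0.476 -0.186  0.028] box [[0.47, -0.058], [0.575, -0.271], [0.483, -0.315], [0.38, -0.103]]
   pin 0.73 [268. 227.] [ 0.477 -0.185  0.003]
foam_socket 0.89 (241, 172) ctr [ 0.659 -0.097  0.028] box [[0.653, 0.032], [0.757, -0.184], [0.664, -0.226], [0.562, -0.012]]
foam_socket 0.63 (230, 177) ctr [ 0.642 -0.058  0.028] box [[0.631, -0.012], [0.673, -0.095], [0.653, -0.105], [0.611, -0.022]]
   pin 0.71 [239. 179.] [ 0.639 -0.09   0.003]
ratchet 0.66 (269, 223) ctr [ 0.485 -0.189  0.04 ] box [[0.456, -0.102], [0.546, -0.26], [0.514, -0.278], [0.425, -0.12]]
   pin 0.78 [270. 223.] [ 0.486 -0.193  0.028]
screwdriver 0.74 (229, 177) ctr [ 0.64  -0.059  0.04 ] box [[0.631, -0.01], [0.674, -0.095], [0.649, -0.107], [
[... 536 characters left out ...]
 0.64 [243. 127.] [ 0.818 -0.103  0.019]
   pin 0.59 [238. 203.] [ 0.555 -0.087  0.019]
   pin 0.5 [187. 121.] [0.841 0.089 0.019]
mat 0.91 (335, 213) ctr [ 0.52  -0.413  0.003] box [[0.583, -0.308], [0.643, -0.391], [0.459, -0.516], [0.401, -0.433]]
mat 0.54 (241, 203) ctr [ 0.557 -0.097  0.003] box [[0.558, -0.072], [0.581, -0.096], [0.556, -0.121], [0.532, -0.097]]
   pin 0.82 [334. 212.] [ 0.524 -0.409  0.   ]
tray 0.7 (269, 278) ctr [ 0.31  -0.187  0.026] box [[0.303, -0.17], [0.322, -0.2], [0.317, -0.204], [0.297, -0.174]]
tray 0.68 (282, 253) ctr [ 0.388 -0.229  0.026] box [[0.382, -0.098], [0.488, -0.316], [0.394, -0.36], [0.29, -0.144]]
   pin 0.42 [238. 178.] [ 0.645 -0.084  0.   ]
```

View pics/top_crop.png

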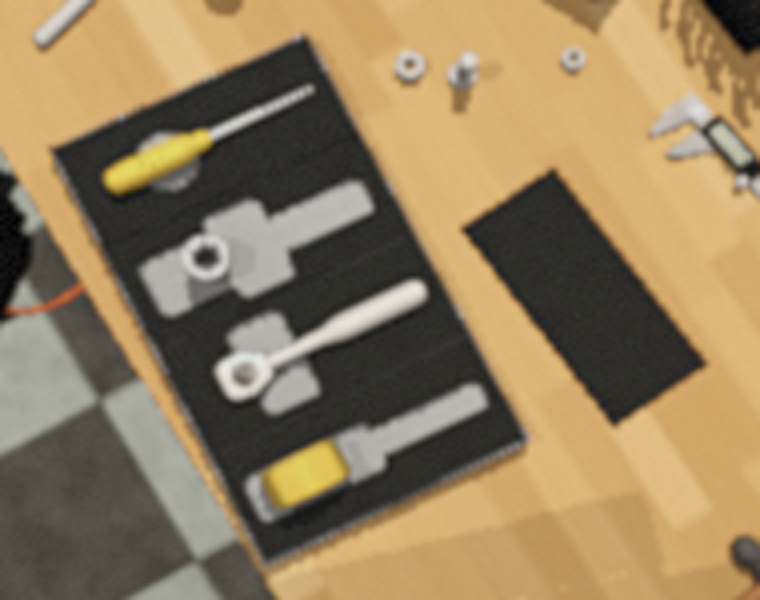

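The top view crops agree with the networks. From the far end the inserts are socket, ratchet, tape and driver. They hold, in that order, the screwdriver, socket, ratchet and tape measure. The green and blue look-alikes lie off the tray, and the mat is at about pixel (335,213). I'll move over the tray for a closer look.

```bash
python3 -m handwheel '[[[0.085,0.03,-0.0235,0,0],[0.085,0.03,-0.0235,0,0],[0.085,0.03,-0.0235,0,0],[0.085,0.03,-0.0235,0,0],[0.085,0.03,-0.0235,0,0],[0.085,0.03,-0.0235,0,0],[0.085,0.03,-0.0235,0,0],[0.085,0.03,-0.0235,0,0],[0.085,0.03,-0.0235,0,0],[0.085,0.03,-0.0235,0,0],[0.085,0.03,-0.0235,0,0],[0.085,0.03,-0.0235,0,0]]]'
python3 -m handwheel '[[[0.085,0.03,-0.0235,0,-7],[0.085,0,0,0,-7],[0.085,0,0,0,-7],[0.085,0,0,0,-7],[0.085,0,0,0,-7],[0.085,0,0,0,-7],[0.085,0,0,0,-7],[0.085,0,0,0,-7],[0.085,0,0,0,-7],[0.085,0,0,0,-7],[0.085,0,0,0,-7],[0.085,0,0,0,-7]]]'
python3 -m handwheel '[[[0.085,0,0,0,-7],[0.085,0,0,0,-2.7],[0.085,0,0,0,0]]]'
```

```text
time: 2.15
eef_pos: [0.483, -0.225, 0.2317]
tcp_rot: [0.981, 0.194, 0.0, 0.0]
contact_force: [1.2, -0.3, 0.1]
opening: 0.998
finger_force: 0.0
time: 3.15
eef_pos: [0.5012, -0.1936, 0.2315]
tcp_rot: [0.597, 0.802, 0.0, 0.0]
contact_force: [-0.5, -0.5, -0.2]
opening: 0.993
finger_force: 0.0
time: 3.4
eef_pos: [0.5012, -0.1936, 0.2315]
tcp_rot: [0.529, 0.848, -0.0, 0.0]
contact_force: [0.4, -0.4, -0.9]
opening: 0.995
finger_force: 0.0
```

```bash
cat > look.py <<'E'
from h import *
import sys
def look(names,tag=None,camn="wrist"):
    c=cam(camn); im=viewer.read_camera(camn)
    if tag: cv2.imwrite(f"pics/{tag}.png",im)
    for n,z in names.items():
        for d in viewer.outline_of(camn,n)[:2]:
            if d["confidence"]<.4: continue
            cs=max(cv2.findContours(d["mask"].astype(np.uint8),0,1)[0],key=cv2.contourArea)
            P=unproj(c,cs[:,0,:],z)[:,:2]*1000
            (x,y),wh,a=cv2.minAreaRect(P.astype(np.float32)); b=cv2.boxPoints(((x,y),wh,a))
            e=b[1]-b[0] if np.linalg.norm(b[1]-b[0])>np.linalg.norm(b[2]-b[1]) else b[2]-b[1]
            print(n,round(d["confidence"],2),"px",cs[:,0].mean(0).round(),"ctr mm",(round(x,1),round(y,1)),"size",np.round(wh,1),"long dir",round(np.degrees(np.arctan2(e[1],e[0]))%180,1))
    s=get_state(); print("TCP",(s["eef_pos"]*1000).round(1),"yaw",yaw().round(1),"t",s["time"])
E
python3 - <<'E'
from look import *
look(dict(foam_ratchet=.031,foam_driver=.031,foam_tape=.031,foam_socket=.031,ratchet=.042,screwdriver=.044,tape_measure=.084,socket=.067),"w1")
E
```

```text
foam_ratchet 0.7 px [324. 142.] ctr mm (567.3, -139.8) size [101.1 236.5] long dir 116.0
foam_ratchet 0.58 px [152. 102.] ctr mm (355.0, -179.8) size [59.4 76.3] long dir 113.9
foam_driver 0.59 px [164. 142.] ctr mm (389.0, -226.9) size [101.5 236.2] long dir 115.7
foam_tape 0.77 px [243. 140.] ctr mm (477.7, -184.2) size [100.8 236.8] long dir 116.3
foam_socket 0.76 px [397. 146.] ctr mm (658.0, -97.2) size [101.2 237.1] long dir 115.8
ratchet 0.85 px [242. 149.] ctr mm (481.4, -192.5) size [ 37.4 184.8] long dir 115.6
screwdriver 0.71 px [404. 149.] ctr mm (658.5, -98.2) size [ 29.3 185.4] long dir 117.0
tape_measure 0.87 px [152. 101.] ctr mm (372.4, -172.3) size [49.2 65. ] long dir 117.6
socket 0.95 px [335. 109.] ctr mm (546.4, -98.4) size [41.9 37.3] long dir 38.3
socket 0.6 px [468. 210.] ctr mm (779.8, -113.2) size [69.  34.2] long dir 0.1
TCP [ 501.2 -193.6  231.3] yaw 116.0 t 3.85
```

View pics/w1.png

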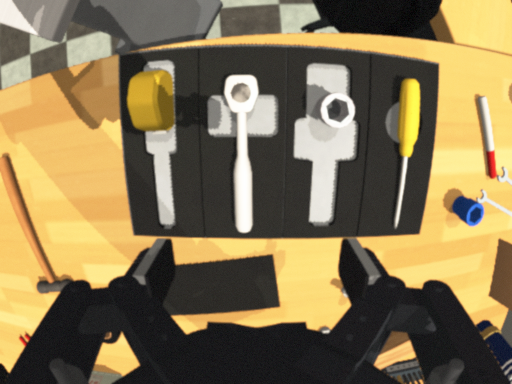

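The wrist view shows all four tools: tape at (152,101), ratchet at (242,149), socket at (335,109) and screwdriver at (404,149). Insert sizes come out right at 100 x 236 mm, with the long axis at 116°. First I'll move the socket to the mat.

```bash
python3 -m handwheel '[[[0.07,0.022,0.0274,0,0],[0.07,0.022,0.0274,0,0],[0.07,0.022,0.0274,0,0],[0.07,0,0,0.039,0],[0.07,0,0,0.039,0],[0.07,0,0,0.039,0],[0.07,0,0,0.039,0],[0.07,0,0,0.039,0],[0.07,0,0,0,0],[0.03,0,0,0,0],[0.03,0,0,0,0],[0.03,0,0,0,0]]]' 40
python3 -m handwheel '[[[0.03,0,0,0,0],[0.03,0,0,0,0],[0.03,0,0,0,0],[0.03,0,0,0,0]]]' 40
```

```text
time: 4.85
eef_pos: [0.5489, -0.0992, 0.0401]
tcp_rot: [0.53, 0.848, 0.001, 0.003]
contact_force: [-0.6, 0.7, -0.5]
opening: 0.427
finger_force: 40.1
time: 5.18
eef_pos: [0.5488, -0.0992, 0.04]
tcp_rot: [0.53, 0.848, 0.001, 0.003]
contact_force: [0.8, -1.1, 7.2]
opening: 0.431
finger_force: 40.8
```

```bash
python3 -m handwheel '[[[0.03,0,0,-0.025,0],[0.03,0,0,-0.0375,0],[0.03,0,0,-0.0375,0],[0.03,-0.0328,-0.0186,0,0],[0.03,-0.0328,-0.0186,0,0],[0.03,-0.0328,-0.0186,0,0],[0.03,-0.0328,-0.0186,0,0],[0.03,-0.0328,-0.0186,0,0],[0.03,-0.0328,-0.0186,0,0],[0.03,-0.0328,-0.0186,0,0],[0.03,-0.0328,-0.0186,0,0],[0.03,0,0,0,0]]]'
python3 -m handwheel '[[[0.03,0,0,0.039,0],[0.03,0,0,0.035,0],[0.03,0,0,0.02,0],[0.03,0,0,0.01,0],[0.03,0,0,0.006,0],[0.03,0,0,0,0]]]'
```

```text
time: 6.18
eef_pos: [0.5263, -0.4063, 0.1376]
tcp_rot: [0.532, 0.847, -0.002, 0.002]
contact_force: [-0.1, 0.7, -0.9]
opening: 0.43
finger_force: 40.6
time: 6.68
eef_pos: [0.5274, -0.3989, 0.026]
tcp_rot: [0.53, 0.848, 0.0, -0.0]
contact_force: [0.3, -0.5, -1.2]
opening: 0.432
finger_force: 40.6
```

```bash
python3 -m handwheel '[[[0.03,0,0,0.004,0],[0.03,0,0,0,0],[0.065,0,0,0,0],[0.065,0,0,0,0],[0.065,0,0,0,0],[0.065,0,0,0,0],[0.065,0,0,-0.02,0],[0.065,0,0,-0.039,0],[0.065,0,0,-0.039,0],[0.065,0,0,-0.02,0],[0.065,0.036,0.0082,0,0],[0.065,0.036,0.0082,0,0]]]'
python3 -m handwheel '[[[0.06,0.036,0.0082,0,0],[0.06,0.036,0.0082,0,0],[0.06,0.036,0.0082,0,0],[0.06,0.036,0.0082,0,0],[0.06,0,0,0,0],[0.06,0,0,0,0]]]'
```

```text
time: 7.68
eef_pos: [0.512, -0.3293, 0.144]
tcp_rot: [0.531, 0.848, -0.001, 0.004]
contact_force: [0.2, 1.7, -0.2]
opening: 0.76
finger_force: 0.0
time: 8.18
eef_pos: [0.4767, -0.1822, 0.1406]
tcp_rot: [0.529, 0.849, -0.0, 0.0]
contact_force: [1.1, -0.6, 0.1]
opening: 0.703
finger_force: 0.0
```

```bash
python3 - <<'E'
from look import *
look(dict(ratchet=.042,foam_ratchet=.031,socket=.048,screwdriver=.044),"w2")
E
```

```text
ratchet 0.94 px [257. 186.] ctr mm (481.4, -193.5) size [ 37.  185.8] long dir 115.6
foam_ratchet 0.97 px [354. 176.] ctr mm (567.4, -139.5) size [102.2 235.6] long dir 115.8
socket 0.69 px [504. 247.] ctr mm (782.9, -113.1) size [30.2 75.3] long dir 174.2
socket 0.42 px [243. 317.] ctr mm (525.9, -313.6) size [100.   25.1] long dir 34.4
screwdriver 0.81 px [455. 183.] ctr mm (655.8, -97.7) size [ 33.1 182. ] long dir 114.7
screwdriver 0.53 px [244.  51.] ctr mm (416.7, -83.4) size [99.6  3.6] long dir 25.6
TCP [ 477.4 -185.   140.7] yaw 116.0 t 8.4333
```

View pics/w2.png

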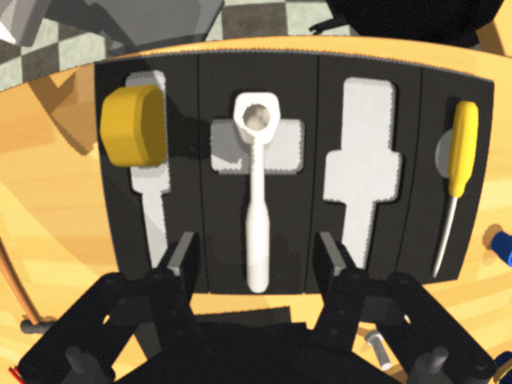

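The wrist view shows the ratchet midway between the fingers (shaft at column 257), and the ratchet cut-out is free. I'll grasp the ratchet now.

```bash
python3 -m handwheel '[[[0.06,0,0,0.039,0],[0.06,0,0,0.039,0],[0.06,0,0,0.024,0],[0.06,0,0,0.004,0],[0.06,0,0,0,0],[0.01,0,0,0,0],[0.01,0,0,0,0],[0.01,0,0,0,0],[0.01,0,0,0,0],[0.01,0,0,0,0],[0.01,0,0,0,0]]]' 60
```

```text
time: 9.35
eef_pos: [0.4785, -0.1846, 0.0366]
tcp_rot: [0.53, 0.848, -0.0, 0.002]
contact_force: [-1.5, 0.7, 6.3]
opening: 0.171
finger_force: 58.5
```

```bash
python3 -m handwheel '[[[0.01,0,0,-0.02,0],[0.01,0,0,-0.03,0],[0.01,0,0,-0.015,0],[0.01,0.0025,0.0253,0,0],[0.01,0.0025,0.0253,0,0],[0.01,0.0025,0.0253,0,0],[0.01,0.0025,0.0253,0,0],[0.01,0,0,0,0],[0.01,0,0,0,0]]]'
python3 - <<'E'
from look import *
look(dict(ratchet=.106,foam_ratchet=.031),"w3")
E
```

```text
time: 10.1
eef_pos: [0.5633, -0.1291, 0.0984]
tcp_rot: [0.529, 0.849, -0.0, -0.001]
contact_force: [-0.9, -0.5, -4.8]
opening: 0.169
finger_force: 60.0
ratchet 0.84 px [256. 196.] ctr mm (556.1, -115.1) size [ 37.2 136.6] long dir 116.2
foam_ratchet 0.88 px [256. 154.] ctr mm (554.1, -110.1) size [ 99.5 169.5] long dir 116.1
TCP [ 562.1 -130.1   98.4] yaw 116.0 t 10.25
```

View pics/w3.png

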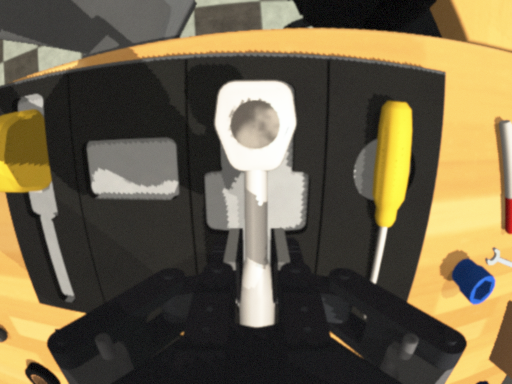

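```bash
python3 -m handwheel '[[[0.01,-0.002,0.001,0.03,0],[0.01,0,0,0.025,0],[0.01,0,0,0.008,0],[0.01,0,0,0.004,0],[0.01,0,0,0,0],[0.01,0,0,0,0]]]'
```

```text
time: 10.75
eef_pos: [0.5659, -0.1321, 0.0335]
tcp_rot: [0.53, 0.848, 0.0, 0.001]
contact_force: [0.1, 0.0, -3.7]
opening: 0.163
finger_force: 60.0
```

```bash
python3 -m handwheel '[[[0.01,0,-0.001,0.003,0],[0.01,0,0,0.002,0],[0.01,0,0,0.001,0],[0.01,0,0,0,0]]]'
```

```text
time: 11.08
eef_pos: [0.5651, -0.1324, 0.0277]
tcp_rot: [0.53, 0.848, -0.0, 0.001]
contact_force: [-1.3, -0.6, 2.0]
opening: 0.169
finger_force: 60.6
```

```bash
python3 -m handwheel '[[[0.038,0,0,0,0],[0.038,0,0,0,0],[0.038,0,0,0,0],[0.038,0,0,-0.02,0],[0.038,0,0,-0.03,0],[0.038,0,0,-0.04,0],[0.038,0,0,-0.032,0],[0.065,0.005,-0.04,0,0],[0.065,0.005,-0.04,0,0],[0.065,0.005,-0.04,0,0],[0.065,0.005,-0.04,0,0],[0.065,0.005,-0.04,0,0]]]'
python3 -m handwheel '[[[0.065,0,0,0,0],[0.065,0,0,0,0]]]'
python3 - <<'E'
from look import *
look(dict(ratchet=.033,tape_measure=.084,foam_driver=.031,foam_tape=.031),"w4")
E
```

```text
time: 12.08
eef_pos: [0.3723, -0.1975, 0.1486]
tcp_rot: [0.529, 0.849, -0.0, 0.001]
contact_force: [0.7, -0.8, 0.7]
opening: 0.759
finger_force: 0.0
time: 12.25
eef_pos: [0.3726, -0.1979, 0.1486]
tcp_rot: [0.531, 0.847, 0.0, 0.001]
contact_force: [0.8, 0.2, -0.0]
opening: 0.763
finger_force: 0.0
ratchet 0.58 px [442. 201.] ctr mm (562.7, -143.3) size [ 46.1 187.3] long dir 113.5
tape_measure 0.81 px [257. 159.] ctr mm (359.1, -168.5) size [34.3 59.6] long dir 117.7
tape_measure 0.49 px [349. 199.] ctr mm (448.8, -172.4) size [ 80.2 187.1] long dir 115.7
foam_driver 0.7 px [257. 195.] ctr mm (387.4, -226.6) size [ 99.  235.5] long dir 115.8
foam_tape 0.98 px [349. 200.] ctr mm (476.6, -183.4) size [100.9 235.6] long dir 115.8
TCP [ 374.9 -197.2  148.7] yaw 116.1 t 12.5
```

View pics/w4.png

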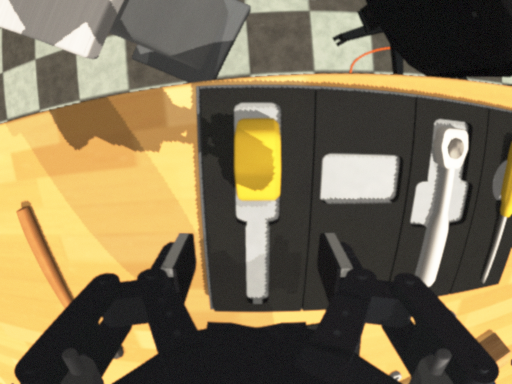

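The wrist view shows the tape measure centred in column (257) with its top at rows 118–200. The tape cut-out at (360,178) is empty and the ratchet sits in its own cut-out. I'll shift a little toward the tape's middle and descend.

```bash
python3 -m handwheel '[[[0.065,0.006,-0.001,0.03,0],[0.065,0,0,0.035,0],[0.065,0,0,0.025,0],[0.065,0,0,0.015,0],[0.065,0,0,0.005,0],[0.065,0,0,0,0]]]'
```

```text
time: 13.0
eef_pos: [0.3699, -0.1913, 0.0369]
tcp_rot: [0.529, 0.849, 0.0, -0.002]
contact_force: [0.1, 0.0, 0.1]
opening: 0.76
finger_force: 0.0
```

```bash
python3 -m handwheel '[[[0.02,0,0,0,0],[0.02,0,0,0,0],[0.02,0,0,0,0],[0.02,0,0,0,0],[0.02,0,0,0,0],[0.02,0,0,0,0],[0.02,0,0,-0.02,0],[0.02,0,0,-0.03,0],[0.02,0,0,-0.03,0],[0.02,0,0,0,0]]]' 60
```

```text
time: 13.83
eef_pos: [0.3727, -0.1947, 0.1238]
tcp_rot: [0.53, 0.848, -0.001, 0.005]
contact_force: [0.5, -0.6, -2.1]
opening: 0.386
finger_force: 60.5
```

```bash
python3 -m handwheel '[[[0.02,0,0.0278,0,0],[0.02,0,0.0278,0,0],[0.02,0,0.0278,0,0],[0.02,0,0,0,7],[0.02,0,0,0,7],[0.02,0,0,0,7],[0.02,0,0,0,7],[0.02,0,0,0,7],[0.02,0,0,0,7],[0.02,0,0,0,7],[0.02,0,0,0,7],[0.02,0,0,0,7]]]'
python3 -m handwheel '[[[0.02,0,0,0,7],[0.02,0,0,0,7],[0.02,0,0,0,7],[0.02,0,0,0,6.1],[0.02,0,0,0,0],[0.02,0,0,0,0]]]'
python3 - <<'E'
from look import *
look(dict(tape_measure=.168,foam_tape=.031),"w5")
E
```

```text
time: 14.83
eef_pos: [0.4438, -0.1552, 0.1167]
tcp_rot: [0.896, 0.444, -0.001, -0.001]
contact_force: [0.4, -0.3, -2.3]
opening: 0.391
finger_force: 61.0
time: 15.33
eef_pos: [0.4441, -0.1553, 0.1172]
tcp_rot: [0.974, 0.226, -0.001, -0.001]
contact_force: [0.1, -0.3, -2.7]
opening: 0.387
finger_force: 61.0
tape_measure 0.63 px [255. 215.] ctr mm (476.4, -139.3) size [53.3 30.1] long dir 26.2
foam_tape 0.66 px [290. 163.] ctr mm (478.8, -183.5) size [101.2 237.2] long dir 115.9
foam_tape 0.62 px [299.  47.] ctr mm (565.6, -142.4) size [ 40.  189.4] long dir 113.4
TCP [ 444.7 -155.6  117.8] yaw 26.0 t 15.4833
```

View pics/w5.png

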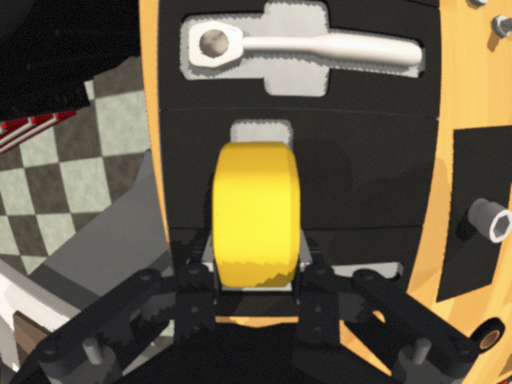

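```bash
python3 -m handwheel '[[[0.02,0,0.003,0.02,0],[0.02,0,0,0.03,0],[0.02,0,0,0.015,0],[0.02,0,0,0.007,0],[0.02,0,0,0.004,0],[0.02,0,0,0.002,0],[0.02,0,0,0,0]]]'
```

```text
time: 16.07
eef_pos: [0.447, -0.1588, 0.0409]
tcp_rot: [0.974, 0.225, 0.0, 0.0]
contact_force: [-0.2, -0.4, -1.6]
opening: 0.385
finger_force: 61.0
```

```bash
python3 -m handwheel '[[[0.02,0,0,0.002,0],[0.02,0,0,0.001,0],[0.02,0,0,0,0]]]'
```

```text
time: 16.32
eef_pos: [0.4477, -0.1592, 0.0402]
tcp_rot: [0.974, 0.225, 0.001, 0.001]
contact_force: [-3.2, 2.6, 8.7]
opening: 0.388
finger_force: 62.2
```

```bash
python3 -m handwheel '[[[0.05,0,0,0,0],[0.055,0,0,0,0],[0.055,0,0,0,0],[0.055,0,0,-0.02,0],[0.055,0,0,-0.04,0],[0.055,0,0,-0.04,0],[0.055,0,0,-0.02,-7],[0.055,0,0,0,-7],[0.055,0,0,0,-7],[0.055,0,0,0,-7],[0.055,0,0,0,-7],[0.055,0,0,0,-7]]]'
python3 -m handwheel '[[[0.055,0,0,0,-7],[0.055,0,0,0,-7],[0.055,0,0,0,-7],[0.055,0,0,0,-7],[0.055,0,0,0,-7],[0.055,0,0,0,-7],[0.055,0,0,0,-6.1],[0.055,0,0,0,0],[0.055,0,0,0,0]]]'
```

```text
time: 17.32
eef_pos: [0.4465, -0.1585, 0.1576]
tcp_rot: [0.828, 0.561, 0.0, 0.0]
contact_force: [0.2, -0.0, -0.7]
opening: 0.643
finger_force: 0.0
time: 18.07
eef_pos: [0.4465, -0.1585, 0.1574]
tcp_rot: [0.531, 0.847, 0.0, 0.0]
contact_force: [-0.5, -0.1, -0.1]
opening: 0.646
finger_force: 0.0
```

```bash
python3 -m handwheel '[[[0.055,0.001,0.0362,0,0],[0.055,0.001,0.0362,0,0],[0.055,0.001,0.0362,0,0],[0.055,0.001,0.0362,0,0],[0.055,0.001,0.0362,0,0],[0.055,0.001,0.0362,0,0],[0.055,0,0,0,0],[0.055,0,0,0,0],[0.055,0,0,0,0]]]'
python3 - <<'E'
from look import *
look(dict(screwdriver=.044,foam_socket=.031,foam_driver=.031,tape_measure=.084,ratchet=.035),"w6")
E
```

```text
time: 18.82
eef_pos: [0.6384, -0.0577, 0.1567]
tcp_rot: [0.53, 0.848, -0.0, -0.001]
contact_force: [-0.7, 0.5, 0.5]
opening: 0.644
finger_force: 0.0
screwdriver 0.79 px [258. 215.] ctr mm (659.7, -96.1) size [ 27.3 185. ] long dir 117.4
foam_socket 0.81 px [258. 202.] ctr mm (659.2, -95.4) size [100.1 236.6] long dir 116.0
foam_driver 0.81 px [ 27. 209.] ctr mm (388.9, -226.6) size [100.7 235.4] long dir 115.8
foam_driver 0.66 px [ 82. 194.] ctr mm (479.8, -182.6) size [102.3 235.9] long dir 116.3
tape_measure 0.59 px [ 68. 194.] ctr mm (485.5, -130.3) size [81.1 42.8] long dir 28.6
ratchet 0.74 px [157. 193.] ctr mm (556.3, -121.8) size [ 40.6 146.4] long dir 110.7
TCP [638.4 -58.3 157.7] yaw 116.0 t 19.1167
```

View pics/w6.png

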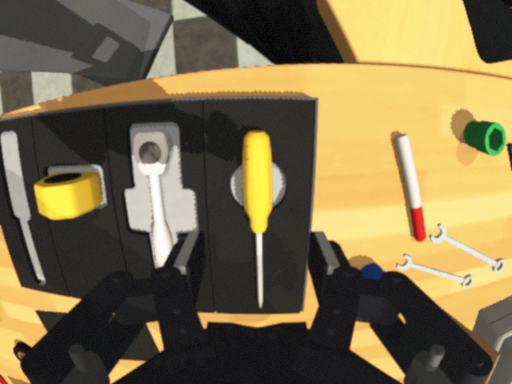

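The wrist view shows the screwdriver handle centred at (258,180) and the tape measure seated in its cut-out at (68,195). The ratchet is in its cut-out at (155,190). I'll grasp the screwdriver next.

```bash
python3 -m handwheel '[[[0.055,0,0.0017,0.035,-1.4],[0.055,0,0,0.039,0],[0.055,0,0,0.03,0],[0.055,0,0,0.01,0],[0.055,0,0,0.004,0],[0.055,0,0,0,0],[0.015,0,0,0,0],[0.015,0,0,0,0],[0.015,0,0,0,0],[0.015,0,0,0,0],[0.015,0,0,0,0],[0.015,0,0,0,0]]]' 50
```

```text
time: 20.12
eef_pos: [0.6426, -0.0574, 0.0424]
tcp_rot: [0.519, 0.855, 0.001, 0.003]
contact_force: [-0.0, 0.2, 5.3]
opening: 0.274
finger_force: 48.0
```

```bash
python3 -m handwheel '[[[0.055,0,0,0,0],[0.055,0,0,0,0],[0.055,-0.007,0,0,0],[0.055,-0.006,0,0,0],[0.055,0,0,0,0],[0.015,0,0,0,0],[0.015,0,0,0,0],[0.015,0,0,0,0],[0.015,0,0,0,0],[0.015,0,0,0,0],[0.015,0,0,0,0]]]' 50
python3 -m handwheel '[[[0.015,0,0,-0.02,0],[0.015,0,0,-0.039,0],[0.015,0,0,-0.039,0],[0.015,0,0,-0.022,0],[0.015,0,0,0,1.4]]]'
```

```text
time: 21.03
eef_pos: [0.6465, -0.0685, 0.0394]
tcp_rot: [0.519, 0.855, -0.0, 0.0]
contact_force: [-0.9, -0.4, 0.6]
opening: 0.28
finger_force: 49.0
time: 21.45
eef_pos: [0.6501, -0.0692, 0.1668]
tcp_rot: [0.53, 0.848, 0.002, 0.006]
contact_force: [1.3, -1.1, 0.4]
opening: 0.28
finger_force: 49.5
```

```bash
python3 -m handwheel '[[[0.015,0.001,-0.0379,0,0],[0.015,0.001,-0.0379,0,0],[0.015,0.001,-0.0379,0,0],[0.015,0.001,-0.0379,0,0],[0.015,0.001,-0.0379,0,0],[0.015,0.001,-0.0379,0,0],[0.015,0.001,-0.0379,0,0],[0.015,0.001,-0.0379,0,0],[0.015,0,0,0,0],[0.015,0,0,0,0],[0.015,0,0,0,0]]]'
python3 - <<'E'
from look import *
look(dict(screwdriver=.17,foam_driver=.031),"w7")
E
```

```text
time: 22.37
eef_pos: [0.3703, -0.1941, 0.1585]
tcp_rot: [0.53, 0.848, 0.0, -0.0]
contact_force: [-0.1, 0.5, -2.1]
opening: 0.284
finger_force: 49.7
screwdriver 0.57 px [257. 222.] ctr mm (367.9, -188.1) size [ 24.7 112.1] long dir 116.0
foam_driver 0.62 px [257. 162.] ctr mm (367.3, -184.8) size [ 99.6 141.6] long dir 115.8
TCP [ 371.3 -193.9  159. ] yaw 116.1 t 22.5167
```

View pics/w7.png

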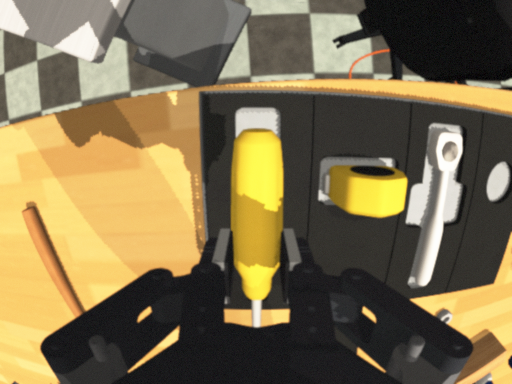

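```bash
python3 - <<'E'
from h import *
c=cam("wrist"); s=get_state(); ey=np.array([-.438,.899])
for uv in((257,129),(257,295)):
    for z in (.155,.165): print(uv,z,(unproj(c,uv,z)[0,:2]-s["eef_pos"][:2])@ey)
print(s["qpos"])
E
```

```text
(257, 129) 0.155 0.06050367872746655
(257, 129) 0.165 0.06152159476436092
(257, 295) 0.155 -0.037884178444538494
(257, 295) 0.165 -0.030126758338645025
[-7.24650648e-01 -2.33059475e-01  2.24482023e+00  2.67739881e-04
  1.13043647e+00 -1.18066700e+00]
```

```bash
python3 -m handwheel '[[[0.015,0,0.0005,0.035,0],[0.015,0,0,0.039,0],[0.015,0,0,0.03,0],[0.015,0,0,0.012,0],[0.015,0,0,0.006,0],[0.015,0,0,0.003,0],[0.015,0,0,0,0]]]'
```

```text
time: 23.1
eef_pos: [0.3717, -0.1941, 0.0344]
tcp_rot: [0.529, 0.848, 0.0, 0.0]
contact_force: [0.3, 0.7, -1.3]
opening: 0.28
finger_force: 49.7
```

```bash
python3 -m handwheel '[[[0.015,0,0,0.002,0],[0.015,0,0,0.001,0],[0.015,0,0,0.001,0],[0.015,0,0,0,0]]]'
```

```text
time: 23.43
eef_pos: [0.3723, -0.1951, 0.0326]
tcp_rot: [0.53, 0.848, -0.0, 0.001]
contact_force: [-1.8, 2.1, 7.1]
opening: 0.277
finger_force: 50.6
```

```bash
python3 -m handwheel '[[[0.055,0,0,0,0],[0.055,0,0,0,0],[0.055,0,0,0,0],[0.055,0,0,-0.02,0],[0.055,0,0,-0.039,0],[0.055,0,0,-0.039,0],[0.055,0,0,-0.022,0],[0.065,-0.03,0,0,0],[0.065,-0.03,0,0,0],[0.065,0,0,0,0],[0.065,0,0,0,0]]]'
python3 - <<'E'
from look import *
look(dict(screwdriver=.035,tape_measure=.084,ratchet=.035,socket=.048),"w8")
E
```

```text
time: 24.35
eef_pos: [0.3975, -0.2489, 0.1504]
tcp_rot: [0.53, 0.848, 0.0, -0.0]
contact_force: [-0.2, 0.3, -0.4]
opening: 0.761
finger_force: 0.0
screwdriver 0.6 px [258. 145.] ctr mm (387.3, -223.7) size [ 27.4 190.6] long dir 116.3
tape_measure 0.7 px [374. 123.] ctr mm (449.9, -156.4) size [74.4 35. ] long dir 28.6
ratchet 0.56 px [448. 154.] ctr mm (561.2, -143.4) size [ 46. 184.] long dir 113.6
socket 0.74 px [300. 318.] ctr mm (507.1, -360.9) size [35.5 19.4] long dir 0.7
TCP [ 396.7 -247.1  149.8] yaw 116.1 t 24.6
```

View pics/w8.png

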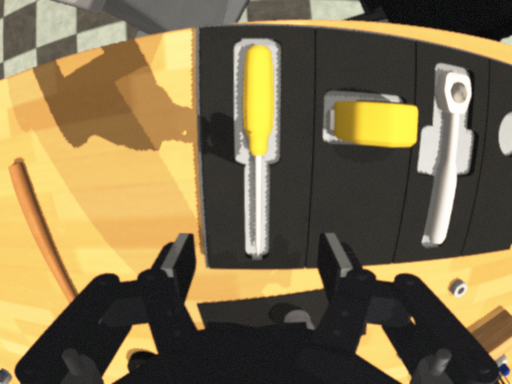

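The screwdriver lies in its own cut-out (handle at column 258, rows 45–155) with the blade in its slot. The tape at (374,123) is seated. The socket is next.

```bash
python3 -m handwheel '[[[0.07,-0.0387,0.0102,0,0],[0.07,-0.0387,0.0102,0,0],[0.07,-0.0387,0.0102,0,0],[0.07,-0.0387,0.0102,0,0],[0.07,-0.0387,0.0102,0,0],[0.07,0,0,0,0],[0.07,0,0,0,0],[0.07,0,0,0,0]]]'
python3 - <<'E'
from look import *
look(dict(socket=.048,mat=.003),"w9")
E
```

```text
time: 25.27
eef_pos: [0.5275, -0.3986, 0.1495]
tcp_rot: [0.529, 0.848, 0.0, -0.001]
contact_force: [0.0, -0.7, 0.7]
opening: 0.822
finger_force: 0.0
socket 0.74 px [257. 183.] ctr mm (526.6, -394.8) size [39.1 39.1] long dir 71.4
socket 0.54 px [416.  28.] ctr mm (589.7, -202.0) size [22.5 58.9] long dir 116.7
mat 0.92 px [249. 180.] ctr mm (521.3, -411.4) size [220.5 101.5] long dir 34.6
mat 0.5 px [320.  85.] ctr mm (579.7, -267.7) size [437.4  21.8] long dir 23.7
TCP [ 527.5 -398.4  150.9] yaw 116.1 t 25.4167
```

View pics/w9.png

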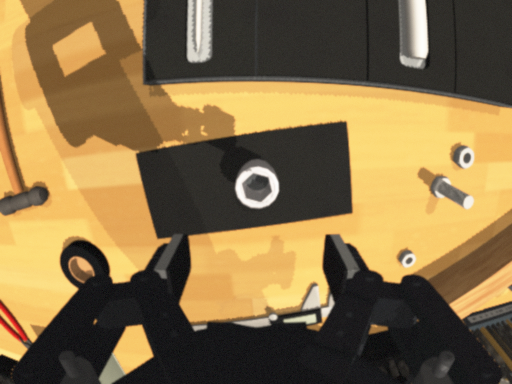

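The socket stands upright on the mat at (257,183), centred between the fingers.

```bash
python3 -m handwheel '[[[0.07,0.003,0.0005,0.039,0],[0.07,0,0,0.039,0],[0.07,0,0,0.035,0],[0.07,0,0,0.015,0],[0.07,0,0,0.004,0],[0.07,0,0,0,0],[0.03,0,0,0,0],[0.03,0,0,0,0],[0.03,0,0,0,0],[0.03,0,0,0,0],[0.03,0,0,0,0],[0.03,0,0,0,0]]]' 40
python3 -m handwheel '[[[0.03,0,0,-0.025,0],[0.03,0,0,-0.039,0],[0.03,0,0,-0.039,0],[0.03,0,0,-0.035,0],[0.03,0,0,0,0]]]'
```

```text
time: 26.42
eef_pos: [0.5288, -0.3983, 0.0217]
tcp_rot: [0.53, 0.848, -0.001, 0.003]
contact_force: [-0.2, 0.5, 6.3]
opening: 0.432
finger_force: 40.5
time: 26.83
eef_pos: [0.5309, -0.4003, 0.1673]
tcp_rot: [0.53, 0.848, -0.002, 0.008]
contact_force: [0.8, 0.1, -0.2]
opening: 0.431
finger_force: 40.4
```

```bash
python3 -m handwheel '[[[0.03,0.0279,0.0277,0,0],[0.03,0.0279,0.0277,0,0],[0.03,0.0279,0.0277,0,0],[0.03,0.0279,0.0277,0,0],[0.03,0.0279,0.0277,0,0],[0.03,0.0279,0.0277,0,0],[0.03,0.0279,0.0277,0,0],[0.03,0.0279,0.0277,0,0],[0.03,0.0279,0.0277,0,0],[0.03,0,0,0,0],[0.03,0,0,0,0],[0.03,0,0,0,0]]]'
python3 -m handwheel '[[[0.03,0,0,0.035,0],[0.03,0,0,0.025,0],[0.03,0,0,0.01,0],[0.03,0,0,0,0],[0.03,0,0,0,0]]]'
python3 - <<'E'
from look import *
look(dict(socket=.12,foam_socket=.031),"w10")
E
```

```text
time: 27.83
eef_pos: [0.6406, -0.0616, 0.1559]
tcp_rot: [0.529, 0.848, -0.0, -0.0]
contact_force: [-0.1, 0.4, -1.5]
opening: 0.426
finger_force: 40.6
time: 28.25
eef_pos: [0.6407, -0.0628, 0.0862]
tcp_rot: [0.53, 0.848, -0.0, -0.0]
contact_force: [-0.3, -0.6, -0.4]
opening: 0.432
finger_force: 40.6
socket 0.87 px [256. 254.] ctr mm (634.6, -52.3) size [34.2 45.8] long dir 130.5
socket 0.57 px [383. 316.] ctr mm (710.9, -58.2) size [ 2.2 11. ] long dir 159.3
foam_socket 0.86 px [260. 164.] ctr mm (632.0, -39.4) size [ 98.9 109.8] long dir 115.9
TCP [642.5 -62.5  88.8] yaw 116.0 t 28.4
```

View pics/w10.png

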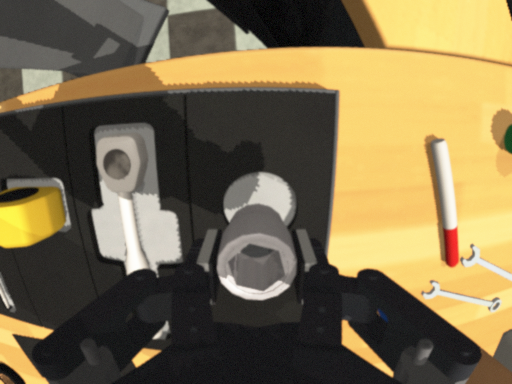

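```bash
python3 - <<'E'
from h import *
c=cam("wrist"); s=get_state(); ey=np.array([-.438,.899]); ex=np.array([.899,.438])
def rel(uv,z):
    d=(unproj(c,uv,z)[0,:2]-s["eef_pos"][:2])*1000; return (d@ey).round(1),(d@ex).round(1)
print("socket top L/R/bottom",rel((219,263),.115),rel((297,263),.115),rel((257,301),.115))
print("hole top/left/right",rel((260,173),.031),rel((224,200),.022),rel((296,200),.031), rel((224,200),.031))
E
```

```text
socket top L/R/bottom (np.float64(4.0), np.float64(-16.7)) (np.float64(3.9), np.float64(18.8)) (np.float64(-18.2), np.float64(0.6))
hole top/left/right (np.float64(24.3), np.float64(3.0)) (np.float64(1.2), np.float64(-23.7)) (np.float64(4.4), np.float64(28.9)) (np.float64(4.5), np.float64(-22.7))
```

```bash
python3 -m handwheel '[[[0.03,-0.0025,0.0015,0.02,0],[0.03,0,0,0.015,0],[0.03,0,0,0.006,0],[0.03,0,0,0.003,0],[0.03,0,0,0,0],[0.03,0,0,0,0]]]'
```

```text
time: 28.9
eef_pos: [0.6438, -0.0632, 0.0428]
tcp_rot: [0.53, 0.848, 0.0, 0.0]
contact_force: [0.4, -0.4, -1.6]
opening: 0.429
finger_force: 40.8
```

```bash
python3 -m handwheel '[[[0.03,0,0,0.002,0],[0.03,0,0,0,0]]]'
python3 -m handwheel '[[[0.055,0,0,0,0],[0.06,0,0,0,0],[0.06,0,0,0,0],[0.06,0,0,-0.02,0],[0.06,0,0,-0.039,0],[0.06,0,0,-0.039,0],[0.06,-0.03,-0.02,-0.02,0],[0.06,-0.03,-0.028,0,0],[0.06,-0.03,-0.028,0,0],[0.06,0,-0.028,0,0],[0.06,0,0,0,0],[0.06,0,0,0,0]]]'
python3 - <<'E'
from look import *
look(dict(socket=.067,foam_socket=.031,tape_measure=.084,ratchet=.035,screwdriver=.035),"w11")
im=viewer.read_camera("top"); cv2.imwrite("pics/topf.png",im)
E
```

```text
time: 29.07
eef_pos: [0.6439, -0.0632, 0.0408]
tcp_rot: [0.53, 0.848, 0.0, 0.001]
contact_force: [0.4, 0.9, -0.6]
opening: 0.436
finger_force: 40.8
time: 30.07
eef_pos: [0.5887, -0.1907, 0.1585]
tcp_rot: [0.531, 0.847, 0.0, 0.0]
contact_force: [0.1, -0.1, -0.8]
opening: 0.704
finger_force: 0.0
socket 0.78 px [463. 205.] ctr mm (783.7, -114.3) size [66.9 34.2] long dir 4.6
socket 0.73 px [378.  86.] ctr mm (637.8, -65.7) size [46.7 35.3] long dir 30.2
foam_socket 0.56 px [359. 121.] ctr mm (658.1, -96.7) size [100.9 236.3] long dir 115.9
tape_measure 0.71 px [150.  84.] ctr mm (477.2, -144.7) size [64.9 34.3] long dir 25.7
ratchet 0.82 px [261. 115.] ctr mm (568.4, -140.4) size [ 36.7 184.8] long dir 116.1
screwdriver 0.69 px [ 68. 126.] ctr mm (388.2, -225.2) size [ 33.6 193.7] long dir 117.3
TCP [ 590.2 -188.8  158.4] yaw 116.1 t 30.3667
```

View pics/w11.png

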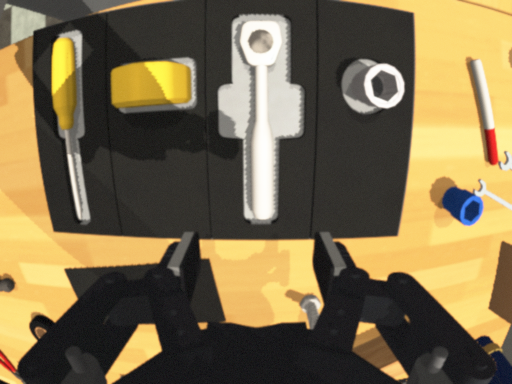

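```bash
python3 - <<'E'
from h import *
c=cam("wrist"); ey=np.array([-.438,.899]); ex=np.array([.899,.438])
def rel(uv,z,o):
    d=unproj(c,uv,z)[0,:2]*1000-o; return (d@ex).round(1),(d@ey).round(1)
print("socket",rel((384,86),.067,[658.3,-96.4]),"want 0,37")
o=[478,-183.8]
print("tape top corners",[rel(p,.084,o) for p in((112,67),(188,63),(190,103),(112,108))],"hole",rel((197,60),.031,o),rel((197,107),.031,o))
E
```

```text
socket (np.float64(2.6), np.float64(37.5)) want 0,37
tape top corners [(np.float64(-12.7), np.float64(52.1)), (np.float64(49.1), np.float64(49.3)), (np.float64(50.2), np.float64(19.5)), (np.float64(-13.8), np.float64(19.7))] hole (np.float64(45.3), np.float64(58.4)) (np.float64(44.8), np.float64(15.1))
```

The last view shows all four tools in their own cut-outs. Measured against their homes, the ratchet and screwdriver are within about 2 mm. The tape measure is centred, and the socket is about 2.6 mm off in a 54 mm hole.

```bash
python3 -c "
from plant import sign_off
print(sign_off())"
```

```text
the job is handed in; nothing more can be done
None
```

I put the ratchet, screwdriver, tape measure and socket into their own cut-outs, let go of each, and handed the job in after about 30 s of the 131 s allowed; the hand-in gave no verdict.

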